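Try the stone box lid, free its catch if it holds, and keep the lid up

TASK

I want to get at the stones in the small wooden box, but the catch under its lid bites only sometimes and you cannot see from outside whether it has. First tug the lid up by its brass knob, without turning the knob, to feel if it is caught; if it is, turn the knob clockwise (seen from above) as far as it goes to free it. Then raise the lid about half way, some 50 degrees, and finish with the gripper still holding it up there, leaving the other things on the bench where they lie.

Things in the scene. Friction and masses are not known exactly. Their poses are not given: they have to be found in the camera images.
- stone_box: brown wooden box, 98 (its x) x 152 (its y) x 50 mm high, screwed to the bench. Origin: centre of its underside; x points from its front (robot side) to the hinge side, z up. The lid is the top 7 mm and hinges up along the far edge. Inside, a tongue fixed to the knob may or may not be hooked under a strike on the front wall: it cannot be seen or read from outside and differs each time
- stone_box_lid (a joint): angle of the lid, rad: 0 shut, grows as the front edge rises, 1.75 fully back. Light (under 3 N at the knob), falls shut when let go. If the catch is hooked, the lid gives only about 1.5 mm at the knob (0.025 rad) and then stops hard; if not, it lifts freely at once
- lid_knob (a joint): angle of the knob relative to the lid, rad: turns clockwise seen from above, from 0 (tongue forward) to a stop at 1.4; starts between 0 and 0.2; stays where it is left (friction 0.06 Nm). Past 1.1 the tongue is always free of the strike
- knob_grip (a point): middle of the round brass knob's head (28 mm across, 12 to 31 mm above the lid's top, on a 16 mm neck), the point to grip: on the knob's axis, 21 mm above the lid's top, at box x = -16 mm, y = 0; moves with the lid. Gripped across along the hinge line, the knob pivots between the fingers as the lid rises
- lid_hinge (a point): middle of the lid's hinge line, at box x = +47 mm, 43 mm above the bench; the line runs along the box's y axis. The point keeps the box's axes. With the lid shut the knob grip point is 63 mm in front of it and 28 mm above it
- compound_jar_0: white jar with black screw lid, 55 dia x 68 high mm, a loose bystander on the bench; origin at the middle of its underside
- agate_slab_0: flat brown banded agate slab, 67x94x8 mm, a loose bystander on the bench; origin at the middle of its underside
- rough_0: lump of brown rough stone, 44x52x36 mm, a loose bystander on the bench; origin at the middle of its underside
- pine_block: dark brown hardwood sanding block, 62x100x42 mm, a loose bystander on the bench; origin at the middle of its underside
- agate_slab_1: flat grey banded agate slab, 57x80x8 mm, a loose bystander on the bench; origin at the middle of its underside
- folded_loupe: small folded steel loupe, 32x28x14 mm, a loose bystander on the bench; origin at the middle of its underside
- marker_pen: white marker pen with black cap, lying across in front of the box, 17x135x16 mm, a loose bystander on the bench; origin at the middle of its underside

How it is judged:
On the way, in this order (a step that is already met when the one before it is completed fails the run):
1. the lid has been tugged up (to the catch's play of about 0.025 rad, or more if free) by the gripper before the knob is turned (value of joint stone_box_lid above 0.012 rad and value of joint lid_knob below 0.4 rad and contact force between the fingers and stone_box above 0.5 N), for 0.1 s.
2. the lid is raised (value of joint stone_box_lid above 0.6 rad), for 0.2 s.
At the end, for the whole second after the job is handed in: The lid stands still between 0.6 and 1.3 rad (34 to 75 degrees) open, with the gripper's fingers still on it or its knob (more than 0.5 N) (value of joint stone_box_lid between 0.6 and 1.3 rad and velocity of joint stone_box_lid between -0.1 and 0.1 rad/s and contact force between the fingers and stone_box above 0.5 N); the arm keeps its last pose, push and grip.
It fails at once if a bystander on the bench is shifted by more than 30 mm (distance of any of compound_jar_0, agate_slab_0, rough_0, pine_block, agate_slab_1, folded_loupe, marker_pen from where it was at the start of the episode above 0.03 m).
It also fails if it takes over 45 s, if anything falls off the work surface, if the arm or the gripper's body presses on something with over 40 N, if the wrist force passes 120 N, or if a joint passes its speed limit or range.

ROBOT

A 6-joint arm with a two-finger parallel gripper is mounted at the origin on a cart in front of the work surface, level with it; the furniture and walls round the work are solid. World frame = base frame: x ahead of the robot, y to its left, z up, the work surface at z = 0. Lengths are in m, angles in rad, forces in N, time in s.
With the tool pointing down it reaches from about 0.3 to 0.825 m from the base axis. Payload 5.4 kg.
Tool frame: the origin (TCP) lies at the very end of the fingers, on their centre line; the grasp point (between the pads) lies 19 mm behind it; z points along the fingers, x is the direction in which the jaws open and shut, and the axes are right-handed (so a half turn about z gives the same grasp; the last joint's range is limited). The gripper opens to 92 mm and grips with 3 to 60 N. Pads are 20 mm wide; open, the fingers measure 128 mm over their backs; the gripper's body (75 mm by 189 mm) begins 69 mm behind the grasp point.
Start: joints at [-1.33, 0.158, 1.597, -0, 1.386, -0.21], TCP at [0.25, -0.518, 0.189] pointing down, gripper open.
Joint ranges: [-2.91, 2.91], [-0.94, 2.29], [0.18, 2.7], [-1.29, 4.43], [0.17, 2.64], [-3, 3]. Speed limits (rad/s): [2.57, 2.57, 3.14, 3.14, 3.14, 3.14].

INTERFACE

Orientations are given as a rotation vector (axis times angle).
In Python, from workcell import bot gives the robot as it stands. Calls block until the motion is done:
- bot.goto(position, orientation): joint-space move of the TCP to a pose.
- bot.line_to(position, rot=None, max_speed=0.15): straight line of the TCP; rot=None keeps the orientation; max_speed is the mean speed in m/s.
- bot.set_joints(angles): joint-space move.
- bot.set_gripper(opening, newtons=None): opening from 0.0 (shut) to 1.0 (fully open); newtons is the grip in N (None keeps the last); returns when the fingers have stopped.
- bot.hold(seconds).
- bot.inverse_kinematics(position, orientation): joint angles nearest the present ones, or None.
- bot.read_camera(name): name is "side" or "top"; returns a dict with "pixels" (420x560x3 uint8, blue, green, red), "fx", "fy", "cx", "cy" (pixels), "k1" (the pictures are not rectified: a ray, as slopes to the right and down, at radius r is drawn at 1 + k1 r^2 times it, then the intrinsics apply), "R" (3x3) and "t" (3): a world point X has camera coordinates R X + t. Camera axes: x right, y down, z forward; pixel columns grow to the right and rows downward; lengths in m; the calibration is good to about 2 mm. A picture is of the moment at which its call begins. There is no depth.
A pose or a line that the arm cannot do raises bot.MotionError and nothing moves.
- bot.job_done(): hands the job in, once; it reports no verdict.
Readings, each from a call of its own:
- bot.current_clock(): time.
- bot.current_joints(): joint angles.
- bot.current_joint_vel(): joint speeds.
- bot.current_effort(): joint torques, N m.
- bot.current_ee_pos(): TCP position.
- bot.current_tool_rot(): TCP orientation.
- bot.current_contact_force(): force on the tool from outside, world axes, zero at the start.
- bot.current_ft_torque(): the same for the moment, N m.
- bot.current_opening(): opening from 0.0 (shut) to 1.0 (fully open).
Only numpy, scipy, OpenCV 4.12 (cv2) and the standard library are available. Lean on these libraries where they do the work, as an engineer would, in place of code of your own. Each camera call takes 0.05 s, during which the arm holds its last target.

## Working session

There is one attempt and no reset: what is moved stays moved. The work goes in short steps, each a Python script; the robot and the scene stay as the last script left them, time stands still between calls to the robot, and variables do not carry over. Pictures are saved under pics/ and viewed, and the job is handed in when it is done.

```bash
ls; mkdir -p pics
python3 - <<'E'
from workcell import bot
import cv2
for n in ("top","side"):
    c=bot.read_camera(n); cv2.imwrite(f"pics/{n}0.png",c["pixels"])
    print(n,{k:(v if k!="pixels" else 0) for k,v in c.items()})
print(bot.current_clock(),bot.current_ee_pos(),bot.current_tool_rot(),bot.current_opening())
E
```

```text
pics
top {'pixels': 0, 'fx': 518.1277402245873, 'fy': 518.1277402245873, 'cx': 282.9735910262535, 'cy': 211.0208789880844, 'k1': 0.026431690314274517, 'R': array([[-0.02446557, -0.99969789,  0.00235993],
       [-0.98612714,  0.02374564, -0.16428456],
       [ 0.16417889, -0.00634651, -0.98641017]]), 't': array([0.07777866, 0.50704534, 1.44092088])}
side {'pixels': 0, 'fx': 420.83823192357045, 'fy': 420.83823192357045, 'cx': 278.40868419669636, 'cy': 205.39880774815666, 'k1': -0.06696619190811665, 'R': array([[ 0.98288822, -0.18406801, -0.00705137],
       [-0.11466566, -0.58143645, -0.80547094],
       [ 0.14416151,  0.79249645, -0.59259332]]), 't': array([-0.51652907,  0.15251822,  0.96068596])}
0.1 [ 0.25032808 -0.51697613  0.18771272] [-2.66074464e+00  1.66817208e+00  1.96832631e-03] 0.9973300026434014
```

View pics/top0.png

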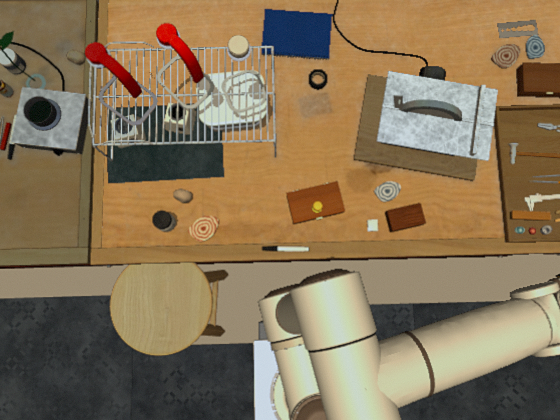

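View pics/side0.png

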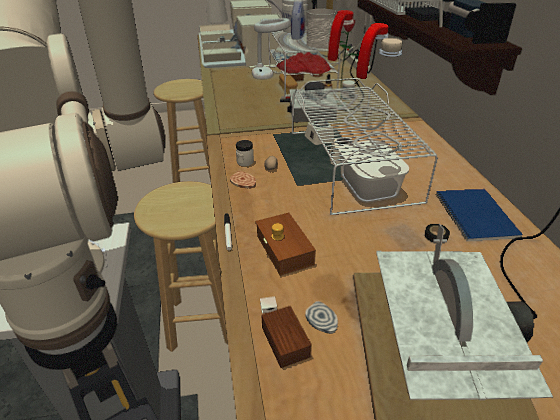

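The box is at about (315,203) in the top view and (287,243) in the side view, with its knob at (318,207) top and (278,231) side. I'll enlarge both.

Run:
```python
import cv2
a=cv2.imread("pics/top0.png")[170:235,270:360]; cv2.imwrite("pics/topc.png",cv2.resize(a,None,fx=8,fy=8,interpolation=cv2.INTER_CUBIC))
a=cv2.imread("pics/side0.png")[200:285,245:330]; cv2.imwrite("pics/sidec.png",cv2.resize(a,None,fx=7,fy=7,interpolation=cv2.INTER_CUBIC))
```

```text
(no output)
```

View pics/topc.png

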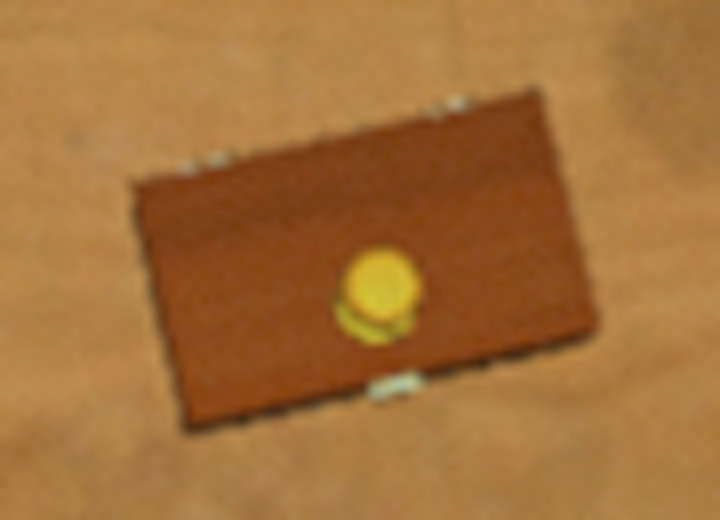

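View pics/sidec.png

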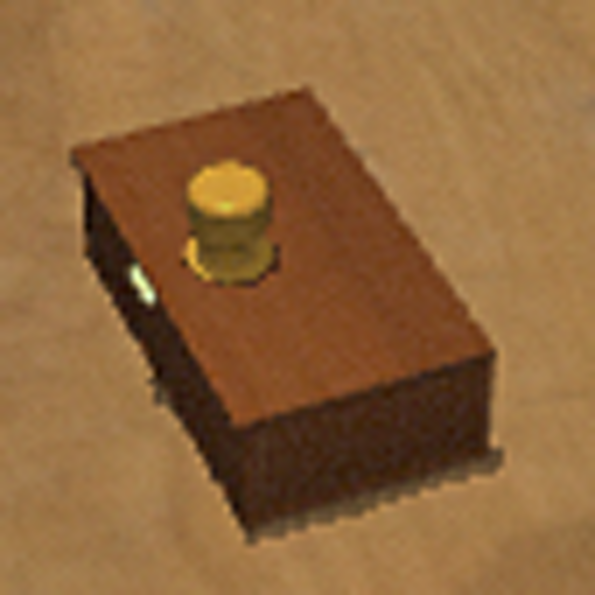

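```bash
cat > h.py <<'E'
import numpy as np, json
from scipy.optimize import least_squares
from scipy.spatial.transform import Rotation as Ro
def proj(c,X):
    p=np.atleast_2d(X)@c["R"].T+c["t"]; s=p[:,:2]/p[:,2:]
    s=s*(1+c["k1"]*(s**2).sum(1,keepdims=True))
    return s*[c["fx"],c["fy"]]+[c["cx"],c["cy"]]
def topix(p,o,k): return (np.array(p)+.5)/k-.5+np.array(o)
E
python3 - <<'E'
from h import *
from workcell import bot
T=bot.read_camera("top");S=bot.read_camera("side")
# order: front+y, hinge+y, hinge-y, front-y, knobtop
M=np.array([[-.049,.076,.05],[.049,.076,.05],[.049,-.076,.05],[-.049,-.076,.05],[-.016,0,.081]])
pt=topix([(188,428),(135,183),(540,90),(598,322),(382,285)],(270,170),8)
ps=topix([(73,150),(308,88),(493,352),(240,425),(230,187)],(245,200),7)
def W(q): 
    c,s=np.cos(q[2]),np.sin(q[2]); return M@np.array([[c,s,0],[-s,c,0],[0,0,1]])+[q[0],q[1],0]
ft=lambda q:(proj(T,W(q))-pt); fs=lambda q:(proj(S,W(q))-ps)
for n,f in (("top",lambda q:ft(q).ravel()),("side",lambda q:fs(q).ravel()),("both",lambda q:np.r_[ft(q).ravel(),fs(q).ravel()])):
    r=least_squares(f,[.5,0,0]); print(n,r.x,np.degrees(r.x[2]),np.round(r.fun.reshape(-1,2),1).tolist())
    print(" knob",W(r.x)[4])
E
```

```text
top [ 0.53281477 -0.02724056  0.2105038 ] 12.060979284352292 [[0.4, 1.1], [-1.1, -1.3], [-0.3, -1.7], [1.0, 2.0], [0.0, -0.3]]
 knob [ 0.51716796 -0.0305838   0.081     ]
side [ 0.53345013 -0.0295473   0.21265478] 12.184221110506336 [[-1.9, 0.1], [1.2, -0.6], [2.4, -0.7], [-1.8, 0.9], [0.1, -0.3]]
 knob [ 0.51781054 -0.03292419  0.081     ]
both [ 0.53329656 -0.02818187  0.21181516] 12.136114670930363 [[0.7, 0.9], [-0.8, -1.4], [-0.0, -1.9], [1.4, 1.8], [0.4, -0.4], [-2.0, -0.2], [1.1, -0.9], [2.2, -1.1], [-2.0, 0.5], [-0.1, -0.7]]
 knob [ 0.51765414 -0.03154562  0.081     ]
```

```bash
cat >> h.py <<'E'
YAW=0.2118; K=np.array([.5177,-.0315]); BOX=np.array([.5333,-.0282])
def rot(yaw,tilt=0):
    # jaw along box y (turned by yaw about world z); tilt about the hinge line
    a=YAW+yaw; x=np.array([-np.sin(a),np.cos(a),0]); z=np.array([0,0,-1.]); R=np.c_[x,np.cross(z,x),z]
    # positive tilt: as the lid opens (about hinge +y axis of box: up -> +x)
    h=np.array([-np.sin(YAW),np.cos(YAW),0]); return (Ro.from_rotvec(h*tilt)*Ro.from_matrix(R)).as_rotvec()
E
python3 - <<'E'
from h import *
from workcell import bot
P=[K[0],K[1],.055]
for f in (0,np.pi):
  for d in (0,-.8,-1.6,.8,1.6):
    print(f,d,np.round(bot.inverse_kinematics(P,rot(f+d)),2))
# lid trajectory
H=np.array([BOX[0]+.047*np.cos(YAW),BOX[1]+.047*np.sin(YAW),.043])
for th in (.3,.6,.9):
  for ti in (0,.2,.4,.6):
    u=np.array([np.cos(YAW),np.sin(YAW),0]);k=np.array([0,0,1])
    l=.063;h=.031
    g=H+u*(-l*np.cos(th)+h*np.sin(th))+k*(l*np.sin(th)+h*np.cos(th))
    r=rot(0,ti); tz=Ro.from_rotvec(r).as_matrix()[:,2]
    q=bot.inverse_kinematics(g+.019*tz,r); print(th,ti,np.round(g,3),tz.round(2),None if q is None else np.round(q,2))
E
```

```text
0 0 [-0.29  0.16  1.87 -0.    1.11 -2.08]
0 -0.8 [-0.29  0.16  1.87 -0.    1.11 -1.28]
0 -1.6 [-0.29  0.16  1.87  0.    1.11 -0.48]
0 0.8 [-0.29  0.16  1.87 -0.    1.11 -2.88]
0 1.6 [-0.29  0.16  1.87 -0.    1.11  2.61]
3.141592653589793 0 [-0.29  0.16  1.87 -0.    1.11  1.06]
3.141592653589793 -0.8 [-0.29  0.16  1.87 -0.    1.11  1.86]
3.141592653589793 -1.6 [-0.29  0.16  1.87  0.    1.11  2.66]
3.141592653589793 0.8 [-0.29  0.16  1.87 -0.    1.11  0.26]
3.141592653589793 1.6 [-0.29  0.16  1.87 -0.    1.11 -0.54]
0.3 0 [ 0.529 -0.029  0.091] [ 0. -0. -1.] [-0.28  0.17  1.83 -0.    1.14 -2.07]
0.3 0.2 [ 0.529 -0.029  0.091] [-0.19 -0.04 -0.98] [-0.23  0.33  1.65 -0.09  1.35 -1.98]
0.3 0.4 [ 0.529 -0.029  0.091] [-0.38 -0.08 -0.92] [-0.19  0.49  1.47 -0.15  1.55 -1.94]
0.3 0.6 [ 0.529 -0.029  0.091] [-0.55 -0.12 -0.83] [-0.16  0.66  1.29 -0.21  1.75 -1.92]
0.6 0 [ 0.546 -0.026  0.104] [ 0. -0. -1.] [-0.27  0.19  1.78 -0.    1.18 -2.05]
0.6 0.2 [ 0.546 -0.026  0.104] [-0.19 -0.04 -0.98] [-0.22  0.35  1.6  -0.08  1.38 -1.98]
0.6 0.4 [ 0.546 -0.026  0.104] [-0.38 -0.08 -0.92] [-0.18  0.52  1.41 -0.15  1.59 -1.93]
0.6 0.6 [ 0.546 -0.026  0.104] [-0.55 -0.12 -0.83] [-0.15  0.69  1.23 -0.2   1.79 -1.92]
0.9 0 [ 0.565 -0.021  0.112] [ 0. -0. -1.] [-0.25  0.23  1.72 -0.    1.2  -2.03]
0.9 0.2 [ 0.565 -0.021  0.112] [-0.19 -0.04 -0.98] [-0.2   0.39  1.53 -0.08  1.41 -1.97]
0.9 0.4 [ 0.565 -0.021  0.112] [-0.38 -0.08 -0.92] [-0.17  0.55  1.34 -0.14  1.62 -1.93]
0.9 0.6 [ 0.565 -0.021  0.112] [-0.55 -0.12 -0.83] [-0.14  0.73  1.15 -0.2   1.83 -1.92]
```

Run:
```python
from h import *
from workcell import bot
import cv2
p=bot.current_ee_pos(); bot.line_to([p[0],p[1],.27],max_speed=.25)
bot.goto([K[0],K[1],.2],rot(0))
bot.set_gripper(.65,25)
bot.line_to([K[0],K[1],.09],max_speed=.15)
print(bot.current_clock(),bot.current_ee_pos(),bot.current_joints().round(2),bot.current_contact_force())
for n,(x,y,w,h) in (("top",(260,150,110,90)),("side",(220,150,130,120))):
    c=bot.read_camera(n)["pixels"]; cv2.imwrite(f"pics/{n}1.png",cv2.resize(c[y:y+h,x:x+w],None,fx=5,fy=5,interpolation=cv2.INTER_CUBIC))
```

```text
4.2083 [ 0.51850974 -0.03170838  0.09098649] [-0.29  0.11  1.85 -0.    1.18 -2.08] [-0.05876767 -0.05851147  0.40079938]
```

View pics/top1.png

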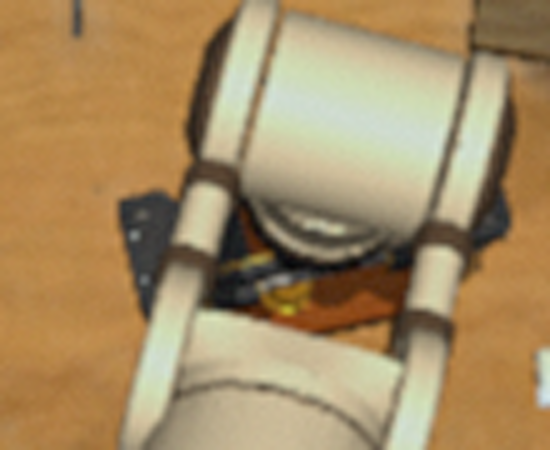

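View pics/side1.png

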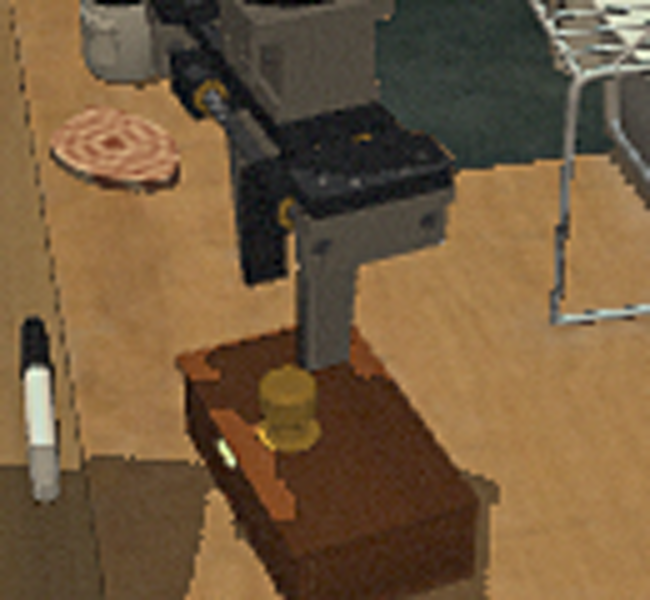

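The knob sits at (288,405) in the enlarged side crop and is still clear of the fingers. The near finger's tip is at about (325,365). I'll check that against the projection.

Run:
```python
from h import *
from workcell import bot
S=bot.read_camera("side"); p=bot.current_ee_pos(); R=Ro.from_rotvec(bot.current_tool_rot()).as_matrix(); o=bot.current_opening()
print(o)
for d in ((0,0),(.046*o,0),(-.046*o,0),(-.046*o-.018,0),(-.046*o-.018,.01),(-.046*o-.018,-.01)):
    print(d,((proj(S,p+R[:,0]*d[0]+R[:,1]*d[1])[0]-[220,150])*5).round())
```

```text
0.6502739238277631
(0, 0) [289. 361.]
(0.0299126004960771, 0) [264. 324.]
(-0.0299126004960771, 0) [315. 399.]
(-0.047912600496077096, 0) [331. 423.]
(-0.047912600496077096, 0.01) [352. 417.]
(-0.047912600496077096, -0.01) [310. 429.]
```

Run:
```python
from h import *
from workcell import bot
import cv2
S=bot.read_camera("side");T=bot.read_camera("top"); p=bot.current_ee_pos(); R=Ro.from_rotvec(bot.current_tool_rot()).as_matrix(); o=bot.current_opening()
import itertools
for n,c,(x,y,w,h) in (("top",T,(220,120,180,130)),("side",S,(200,100,180,150))):
    im=cv2.resize(c["pixels"][y:y+h,x:x+w],None,fx=4,fy=4,interpolation=cv2.INTER_CUBIC)
    def dr(P,col):
        q=(proj(c,P)-[x,y]+.5)*4; 
        for a in q: cv2.circle(im,tuple(int(v) for v in a.round()),3,col,-1)
    L=lambda a,b,z: p+R@np.array([a,b,z])
    dr([L(a,b,-.088) for a in(-.0945,.0945) for b in (-.0375,.0375)],(0,255,0))
    for s in (-1,1):
        dr([L(s*a,b,z) for a in(.03,.048) for b in (-.01,.01) for z in (0,-.088)],(255,0,255))
    dr([L(0,0,0)],(255,255,0))
    dr([[K[0],K[1],.081]],(0,0,255))
    cv2.imwrite(f"pics/{n}2.png",im)
```

```text
(no output)
```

View pics/top2.png

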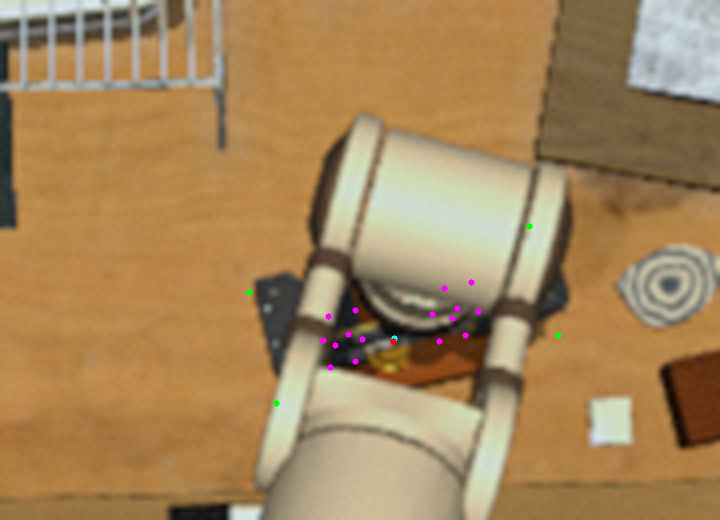

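View pics/side2.png

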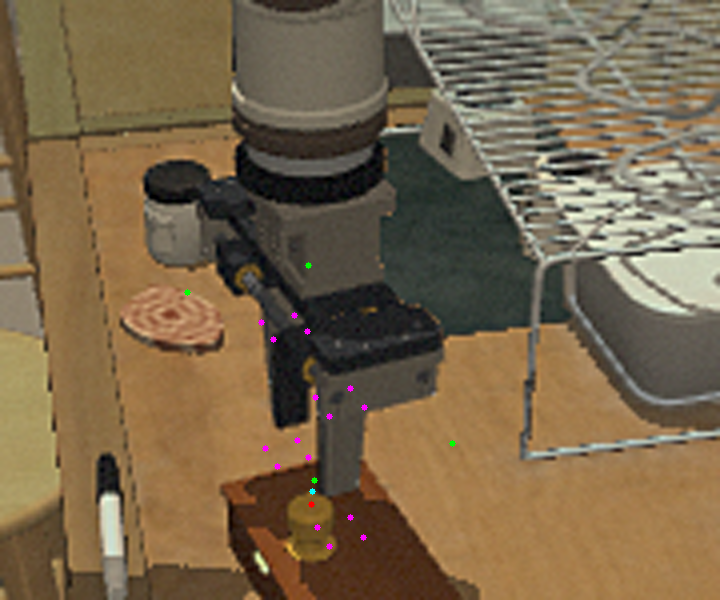

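Overlaying the model shows the fingers 10–13 px higher in the side view than the reported TCP implies, while the top view is nearly consistent. The gripper may really sit about 30 mm higher than reported. I'll go down carefully while watching force and look again before closing.

```bash
cat >> h.py <<'E'
def shot(bot,tag,cams=("side",),win={"top":(220,120,180,130),"side":(200,100,180,150)},gl=None):
    import cv2
    for n in cams:
        c=bot.read_camera(n); x,y,w,h=win[n]; p=bot.current_ee_pos(); R=Ro.from_rotvec(bot.current_tool_rot()).as_matrix(); o=bot.current_opening()
        im=cv2.resize(c["pixels"][y:y+h,x:x+w],None,fx=4,fy=4,interpolation=cv2.INTER_CUBIC)
        for s in (-1,1):
            for b in (-.01,.01):
                q=(proj(c,p+R@[s*(.046*o+.018*(s*R[1,0]<0)),b,0])[0]-[x,y]+.5)*4
                cv2.circle(im,tuple(int(v) for v in q.round()),3,(255,0,255),-1)
        cv2.imwrite(f"pics/{n}_{tag}.png",im)
E
python3 - <<'E'
from h import *
from workcell import bot
f0=bot.current_contact_force()
for z in (.08,.07,.063,.056):
    bot.line_to([K[0],K[1],z],max_speed=.06); f=bot.current_contact_force(); print(z,bot.current_ee_pos().round(4),(f-f0).round(2))
    if abs(f-f0).max()>4: break
shot(bot,"d")
print(bot.current_clock())
E
```

```text
0.08 [ 0.517  -0.0313  0.0792] [-0.17 -0.39 -0.77]
0.07 [ 0.5171 -0.0313  0.0693] [ 1.05 -1.32 -0.6 ]
0.063 [ 0.5173 -0.0314  0.0625] [ 0.49 -1.77 -0.51]
0.056 [ 0.5172 -0.0314  0.0554] [ 0.31 -0.5  -1.24]
5.675
```

View pics/side_d.png

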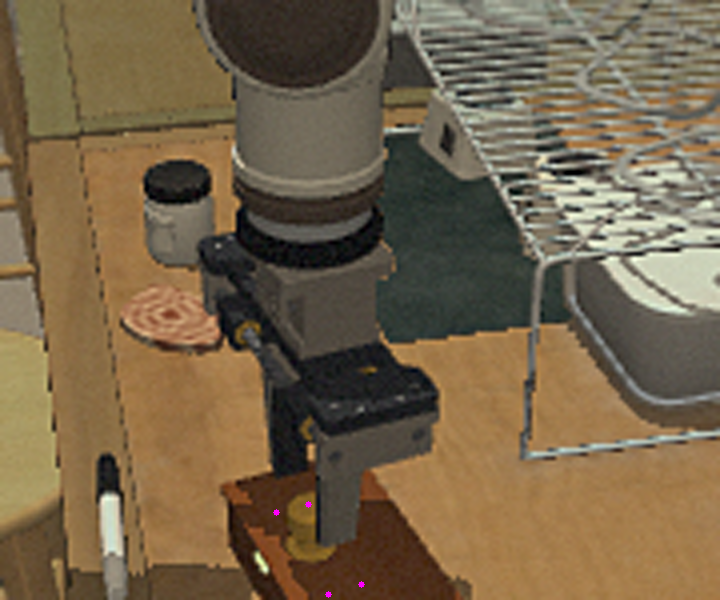

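The fingertips' midpoint is at about (314,508), level with the knob's top at (311,505), although the reported tip is 5 mm above the lid. I'll test it with a gentle close.

Run:
```python
from h import *
from workcell import bot
bot.set_gripper(.2,5)
print(bot.current_opening(),bot.current_clock(),bot.current_contact_force())
shot(bot,"e",("side","top"))
```

```text
0.19964861177514054 6.425 [-0.24092844  0.22536328  0.37989282]
```

View pics/side_e.png

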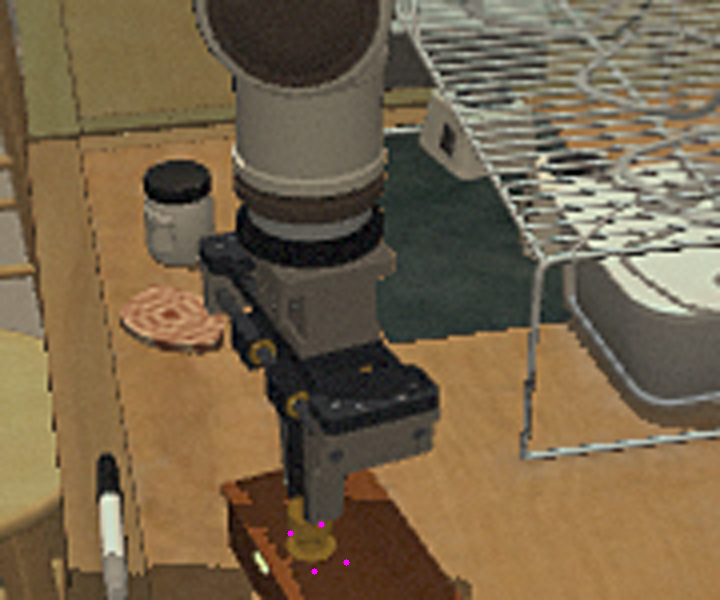

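View pics/top_e.png

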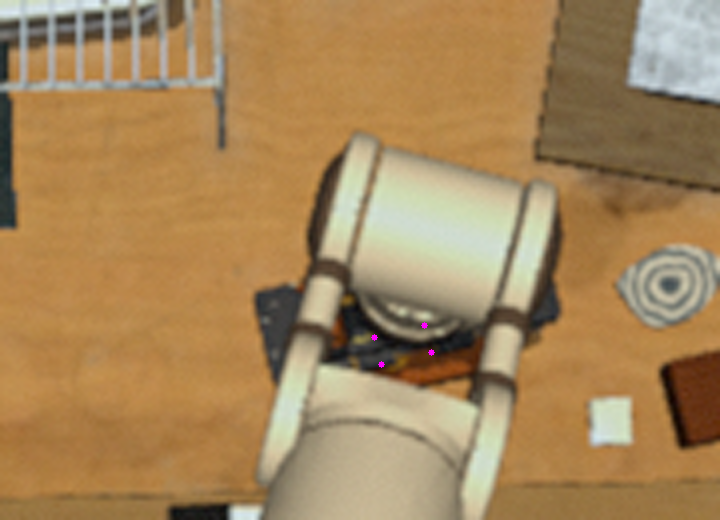

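Run:
```python
from h import *
from workcell import bot
S=bot.read_camera("side");T=bot.read_camera("top"); p=bot.current_ee_pos(); R=Ro.from_rotvec(bot.current_tool_rot()).as_matrix(); o=bot.current_opening()
print(R.round(3))
t=lambda P:((proj(T,P)[0]-[220,120]+.5)*4).round()
s=lambda P:((proj(S,P)[0]-[200,100]+.5)*4).round()
for d in ((0,0,0),(0,0,.03),(0,.03,0),(0,.03,.015),(-.01,0,.03)):
    q=p+d
    print(d,"topL/R",[t(q+R@[a,0,-.088]) for a in (.0945,-.0945)],"top lcorners",[t(q+R@[.0945,b,-.088]) for b in (-.0375,.0375)],
     "side near",[s(q+R@[-.046*o-.018,b,0]) for b in(-.01,.01)],"far in",[s(q+R@[.046*o,b,0]) for b in(-.01,.01)])
```

```text
[[-0.21   0.978 -0.   ]
 [ 0.978  0.21   0.   ]
 [ 0.    -0.    -1.   ]]
(0, 0, 0) topL/R [array([261., 357.]), array([536., 292.])] top lcorners [array([275., 411.]), array([248., 303.])] side near [array([314., 571.]), array([346., 562.])] far in [array([290., 533.]), array([321., 524.])]
(0, 0, 0.03) topL/R [array([262., 349.]), array([542., 283.])] top lcorners [array([275., 405.]), array([248., 294.])] side near [array([313., 530.]), array([346., 521.])] far in [array([289., 493.]), array([321., 484.])]
(0, 0.03, 0) topL/R [array([216., 358.]), array([491., 293.])] top lcorners [array([230., 412.]), array([203., 304.])] side near [array([304., 537.]), array([336., 529.])] far in [array([281., 501.]), array([312., 493.])]
(0, 0.03, 0.015) topL/R [array([216., 354.]), array([494., 288.])] top lcorners [array([229., 409.]), array([203., 300.])] side near [array([304., 517.]), array([336., 509.])] far in [array([281., 481.]), array([312., 473.])]
(-0.01, 0, 0.03) topL/R [array([262., 364.]), array([543., 298.])] top lcorners [array([276., 420.]), array([249., 309.])] side near [array([296., 532.]), array([329., 523.])] far in [array([272., 495.]), array([304., 486.])]
```

Run:
```python
import cv2
from workcell import bot
a=bot.read_camera("side")["pixels"][190:255,240:320]; cv2.imwrite("pics/se.png",cv2.resize(a,None,fx=9,fy=9,interpolation=cv2.INTER_CUBIC))
```

```text
(no output)
```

View pics/se.png

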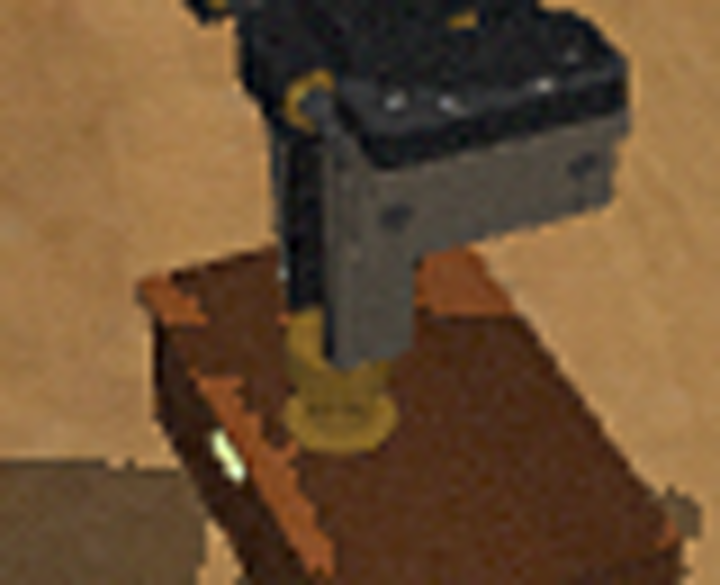

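The fingers closed to 18 mm without meeting the 28 mm knob, so the tips are above it, about 33 mm higher than reported by the image. I'll measure the offset by gently touching the knob's top (z = 0.081).

Run:
```python
from h import *
from workcell import bot
bot.hold(.3)
f0=np.mean([bot.current_contact_force() for _ in range(3)],0)
z=bot.current_ee_pos()[2]; zc=.056
while zc>.036:
    zc-=.0015; bot.line_to([K[0],K[1],zc],max_speed=.02); f=bot.current_contact_force()-f0
    print(round(zc,4),bot.current_ee_pos().round(4),f.round(2),round(bot.current_clock(),2))
    if f[2]>2.5: break
```

```text
0.0545 [ 0.518  -0.0316  0.0549] [-0.52 -1.1   2.83] 7.22
```

```bash
cat >> h.py <<'E'
def F(bot,n=6):
    a=[]
    for _ in range(n): bot.hold(.02); a.append(bot.current_contact_force())
    return np.mean(a,0)
E
python3 - <<'E'
from h import *
from workcell import bot
print(F(bot)); zc=.0545
while zc>.03:
    zc-=.0015; bot.line_to([K[0],K[1],zc],max_speed=.02); f=F(bot)
    print(round(zc,4),bot.current_ee_pos().round(4),f.round(2),round(bot.current_clock(),2))
    if f[2]>3: break
E
```

```text
[0.03111686 0.17273859 3.10530545]
0.053 [ 0.5183 -0.0316  0.0544] [-3.05  0.58 11.32] 7.67
```

Contact on the knob's top came at a reported z of about 0.055, so the real tips are about 26 mm above the reported TCP, as the images show. I'll apply that offset, lift, open and descend to the grip height.

```bash
cat >> h.py <<'E'
DZ=.026
E
python3 - <<'E'
from h import *
from workcell import bot
bot.line_to([K[0],K[1],.07],max_speed=.1); bot.set_gripper(.65,20)
f0=F(bot)
for z in (.06,.05,.043,.036,.030):
    bot.line_to([K[0]+.001,K[1],z],max_speed=.08); f=F(bot,3)-f0
    print(z,bot.current_ee_pos().round(4),f.round(2))
    if abs(f).max()>5: break
shot(bot,"f"); print(bot.current_clock())
E
```

```text
0.06 [ 0.5183 -0.0314  0.0595] [0.16 0.12 0.19]
0.05 [ 0.5184 -0.0314  0.0497] [-0.4  -0.04  0.22]
0.043 [ 0.5185 -0.0314  0.0428] [-0.34  0.03  0.13]
0.036 [ 0.5184 -0.0314  0.0357] [ 0.8   0.19 -0.08]
0.03 [ 0.5185 -0.0314  0.0297] [ 0.08  0.86 -0.17]
10.4417
```

View pics/side_f.png

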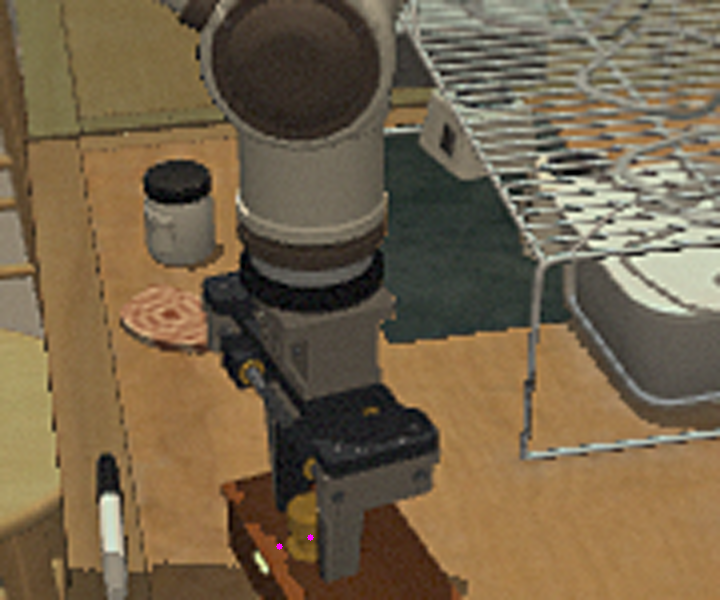

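There was no contact with the reported tip 20 mm below lid level, which confirms the offset. The fingers straddle the knob, so I'll grip it and tug.

Run:
```python
from h import *
from workcell import bot
f0=F(bot)
bot.set_gripper(0,25); f=F(bot)-f0
print("open",bot.current_opening()*92,f.round(2),bot.current_ft_torque(),bot.current_ee_pos().round(4))
shot(bot,"g")
```

```text
open 26.286805526907912 [-1.06  5.44  2.3 ] [ 0.975478   -0.01015472 -0.02176714] [ 0.5183 -0.03    0.03  ]
```

View pics/side_g.png

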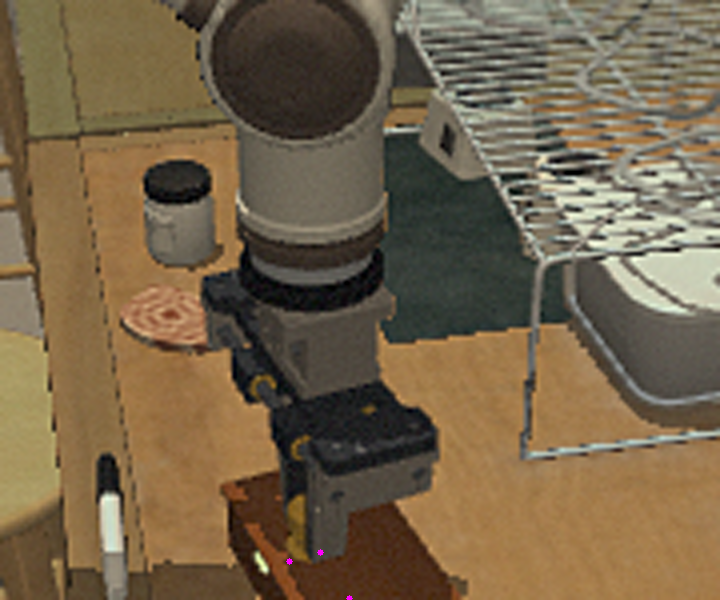

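Gripped: the opening is 26 mm against a 28 mm nominal head, and the knob pulled the tool to y = -0.030, so I'll use that. Now a straight tug upward with no turning.

```bash
sed -i 's/^DZ=.*/DZ=.026; K=np.array([.5183,-.0300])/' h.py
python3 - <<'E'
from h import *
from workcell import bot
bot.line_to([K[0],K[1],.030],max_speed=.02); f0=F(bot); print(f0.round(2), bot.current_ee_pos().round(4))
for i in range(1,9):
    bot.line_to([K[0],K[1],.030+.0007*i],max_speed=.02); f=F(bot,4)
    print(round(.7*i,1),bot.current_ee_pos().round(4),f.round(2))
    if f[2]-f0[2]<-14: break
bot.hold(.3); print(bot.current_ee_pos().round(4),bot.current_opening()*92,F(bot).round(2),bot.current_clock())
E
```

```text
[0.16 0.72 0.01] [ 0.5183 -0.0299  0.03  ]
0.7 [ 0.5185 -0.0299  0.0306] [ 2.74  1.4  -2.5 ]
1.4 [ 0.5188 -0.0299  0.0315] [ 4.69  2.75 -4.36]
2.1 [ 0.5192 -0.0298  0.0322] [ 6.    2.5  -5.37]
2.8 [ 0.5195 -0.0297  0.0329] [ 7.12  3.06 -6.97]
3.5 [ 0.5198 -0.0297  0.0336] [ 8.86  3.38 -7.78]
4.2 [ 0.5201 -0.0296  0.0343] [ 9.55  3.72 -8.65]
4.9 [ 0.5204 -0.0295  0.0351] [10.19  4.45 -8.73]
5.6 [ 0.5207 -0.0295  0.0358] [11.58  4.02 -9.8 ]
[ 0.5207 -0.0295  0.0358] 26.232462773003512 [11.51  4.32 -9.64] 14.5833
```

The tool rose 5.8 mm, far past the 1.5 mm play. It was also pulled 2.4 mm in +x, exactly the lid's arc (28/63 × 5.8 ≈ 2.5 mm), so the lid seems to be free. I'll check it in a picture.

Run:
```python
import cv2
from workcell import bot
a=bot.read_camera("side")["pixels"][190:290,240:330]; cv2.imwrite("pics/sh.png",cv2.resize(a,None,fx=6,fy=6,interpolation=cv2.INTER_CUBIC))
```

```text
(no output)
```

View pics/sh.png

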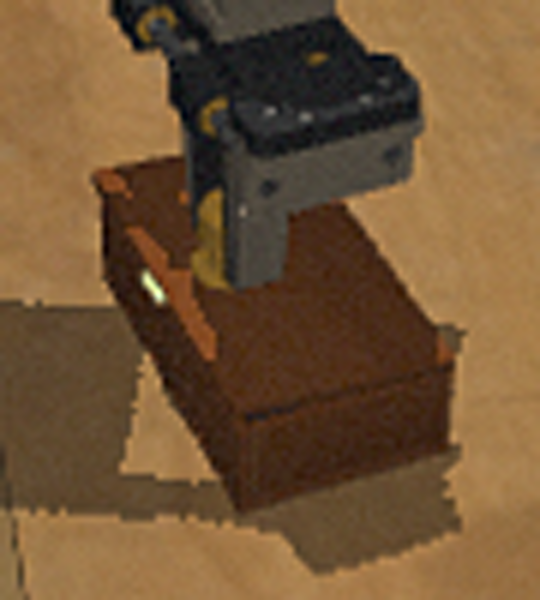

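A wedge-shaped gap shows under the lid at (245–440, 415–365), so the lid is free and the knob needs no turning. I'll raise it along its arc, tool down, so the knob pivots between the pads.

Run:
```python
from h import *
from workcell import bot
u=np.array([np.cos(YAW),np.sin(YAW)])
for th in np.arange(.12,.89,.075):
    r=.063*(1-np.cos(th))+.032*np.sin(th); z=.030+.063*np.sin(th)+.032*(np.cos(th)-1)
    bot.line_to([*(K+u*r),z],max_speed=.04); f=F(bot,3)
    print(round(th,3),bot.current_ee_pos().round(4),(K+u*r).round(4),z.round(4),f.round(2),round(bot.current_opening()*92,1))
    if np.linalg.norm(f)>30: break
print(bot.current_clock())
shot(bot,"i",("side","top"))
```

```text
0.12 [ 0.5216 -0.0292  0.0369] [ 0.5225 -0.0291] 0.0373 [-0.7   0.28 -3.08] 26.0
0.195 [ 0.5248 -0.0285  0.0417] [ 0.5255 -0.0284] 0.0416 [-4.61 -0.65  0.29] 25.9
0.27 [ 0.5282 -0.0278  0.0458] [ 0.5289 -0.0277] 0.0456 [-5.51 -0.96  1.63] 26.4
0.345 [ 0.5319 -0.027   0.0497] [ 0.5325 -0.0269] 0.0494 [-5.84 -1.25  2.27] 26.2
0.42 [ 0.536  -0.0262  0.0534] [ 0.5364 -0.0261] 0.0529 [-6.06 -0.55  3.01] 26.1
0.495 [ 0.5404 -0.0253  0.0567] [ 0.5406 -0.0252] 0.0561 [-5.6  -0.8   3.16] 26.2
0.57 [ 0.5449 -0.0244  0.0596] [ 0.5449 -0.0243] 0.0589 [-6.04 -0.2   4.91] 26.2
0.645 [ 0.5497 -0.0234  0.0621] [ 0.5495 -0.0233] 0.0614 [-5.88 -0.48  5.49] 26.3
0.72 [ 0.5545 -0.0224  0.0642] [ 0.5542 -0.0223] 0.0636 [-5.1  -0.46  5.77] 26.5
0.795 [ 0.5595 -0.0213  0.066 ] [ 0.5591 -0.0212] 0.0654 [-4.44 -0.16  5.49] 25.9
0.87 [ 0.5646 -0.0203  0.0674] [ 0.5641 -0.0202] 0.0668 [-3.77 -0.4   5.9 ] 26.5
18.2833
```

View pics/side_i.png

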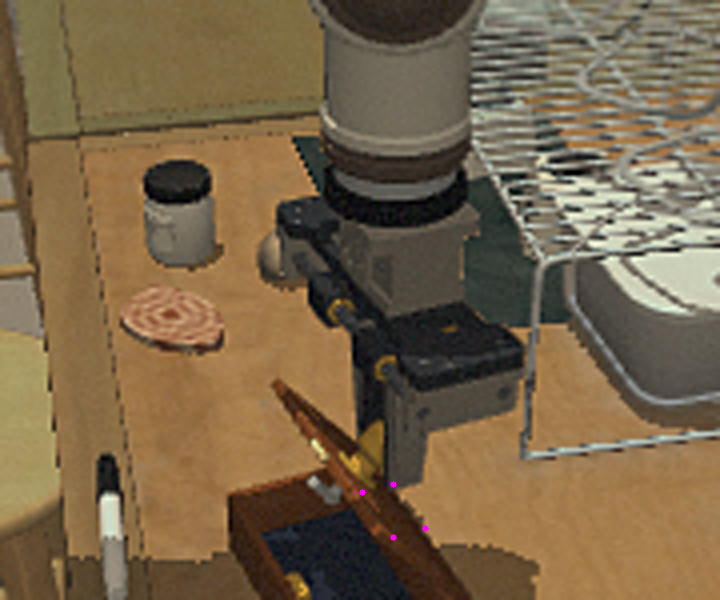

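View pics/top_i.png

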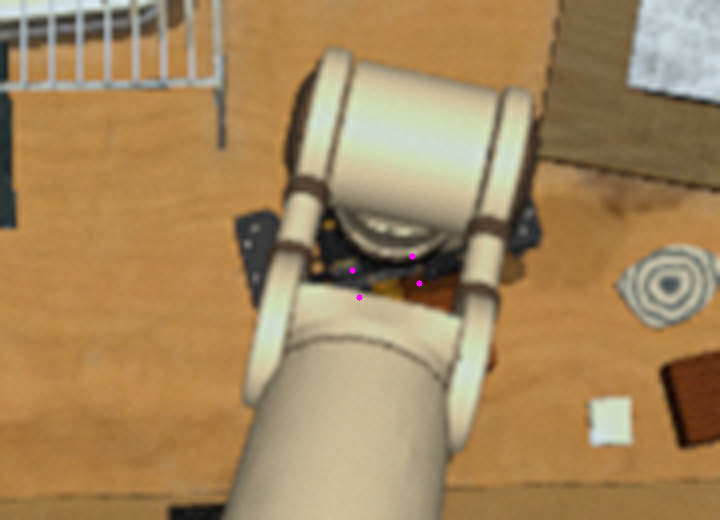

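The lid is up, with its front corner at (277,380) in the crop, the inside visible and the knob between the fingers. I'll check the angle from that corner, and that everything is still, then hand in.

Run:
```python
from h import *
from workcell import bot
S=bot.read_camera("side"); u=np.array([np.cos(YAW),np.sin(YAW),0]);v=np.array([-u[1],u[0],0])
H=np.array([*K,0])+.063*u+[0,0,.043]
for th in (.6,.75,.87,1.,1.3):
    for l,h in ((.094,.007),):
        X=H+u*(-l*np.cos(th)+h*np.sin(th))+v*.076+np.array([0,0,l*np.sin(th)+h*np.cos(th)]); print(th,((proj(S,X)[0]-[200,100]+.5)*4).round())
p=bot.current_ee_pos(); bot.hold(.7); print(p,bot.current_ee_pos(),abs(bot.current_joint_vel()).max(),bot.current_opening()*92,F(bot),bot.current_clock())
```

```text
0.6 [246. 406.]
0.75 [261. 388.]
0.87 [274. 375.]
1.0 [290. 362.]
1.3 [331. 339.]
[ 0.56456722 -0.02027689  0.06736331] [ 0.56454206 -0.02027725  0.06735867] 0.0013821715093240666 26.418510816580785 [-3.20955051  0.22672871  5.6420131 ] 19.2333
```

The observed corner (277,380) lies between the predictions for 0.75 and 1.0 rad and fits about 0.87 rad (50°). The arm is still and the grip is holding.

Run:
```python
from workcell import bot
bot.job_done(); print(bot.current_clock())
```

```text
the job is handed in; nothing more can be done
the job is handed in; nothing more can be done
```

The lid is open at about 0.87 rad (50°), with the gripper still holding the knob, and I have handed the job in. The clock read 19.2 s at my last check, and no verdict was reported.

- **Tug:** I gripped the knob across the hinge line and pulled it straight up. It rose 5.8 mm, far past the catch's 1.5 mm play, and moved along the lid's arc. The catch had not bitten, so I did not turn the knob.
- **Last checks:** The front corner of the lid in the side picture fits 0.87 rad. The arm was still, to within 0.03 mm over 0.7 s. The opening was steady at 26.4 mm and the wrist force about 6.5 N. The loose items I could see in the last pictures had not moved. I did not check the rest (the pen, the loupe and the edges of the bench) separately at the end.
- **Disagreements:**
    - The real fingertips were about 26 mm above the reported tool position. The pictures showed this, a first close above the knob missed it, and touching the knob's top (about 11 N) confirmed it. I corrected for it.
    - The knob measured 26 mm between the pads instead of 28 mm.
    - In both views the box looked about 8 mm shallower front to back than the 98 mm given. This did not affect the knob's position.

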